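# Feed a base plate from the bottom of the magazine over the rocker chute

## Robot

A 6-joint arm with a two-finger parallel gripper is mounted at the origin on the work surface. World frame = base frame: x ahead of the robot, y to its left, z up, the work surface at z = 0. Lengths are in m, angles in rad, forces in N, time in s.
With the tool pointing down it reaches from about 0.35 to 0.875 m from the base axis. Payload 15.5 kg.
Tool frame: the origin (TCP) lies midway between the tips of the shut fingers; the grasp point (between the pads) lies 19 mm behind it (robot.tcp_to_grasp is the distance from the TCP to the grasp point, in m); z points along the fingers, x is the direction in which the jaws open and shut, and the axes are right-handed (so a half turn about z gives the same grasp; the last joint's range is limited). The gripper opens to 85 mm and grips with 20 to 120 N. Pads are 22 mm wide; open, the fingers measure 114 mm over their backs; the gripper's body (76 mm by 85 mm) begins 54 mm behind the grasp point. The pads swing forward as they close: fully open they stand 13 mm farther back than shut.
Start: joints at [1.169, 0.494, 1.345, -0, 1.302, -0.096], TCP at [0.189, 0.596, 0.231] pointing down, gripper open.
Joint ranges: [-2.91, 2.91], [-0.82, 2.16], [0.22, 2.67], [-1.22, 4.37], [0.12, 2.79], [-3.08, 3.08]. Speed limits (rad/s): [1.89, 1.89, 2.57, 3.01, 3.01, 3.01].

## Interface

Orientations are given as a unit quaternion [w, x, y, z].
In Python, from rig import robot gives the robot as it stands.
- The arm moves only by the tool arm_command, never from a script. Its argument "rows" is one flat list of numbers, 7 for each row, row after row: the opening, from -1 (shut) to 1 (fully open), then the shift along the tool's x, y, z each as a share of 25 cm, from -1 to 1, then the turn, a rotation vector about the tool's x, y, z each as a share of 1.5 rad, from -1 to 1. In form: [gripper, tx, ty, tz, ax, ay, az, gripper, tx, ty, tz, ax, ay, az, ...]. A call has 1 to 12 rows; each row shifts and turns the commanded pose from where the row before left it, along the tool's axes as they then stand; what a row does not reach is not made up. A row lasts 1/8 s, in which the tool goes at most 62.5 mm and 10.7 degrees, less where a joint would pass 70% of its speed; a pose out of reach is approached as far as the arm can. A call with a number of a shift or a turn outside -1 to 1 is refused whole. A call with a gripper value outside its range is refused whole. The fingers move at their own pace and stop on an object; "force" is the grip in N (left out, the last holds). Time passes only in rows, so rows that do not move let the fingers close. It gives the time, the measured TCP pose, the force and the opening at its end, in the units of the state.
- robot.sense(): the state, without advancing time (a new reading comes with each control period).
- robot.grab_frame(name): name is "side" or "top" or "wrist"; returns a dict with "pixels" (480x640x3 uint8, red, green, blue), "K" (3x3 intrinsics, pixels), "rvec" (rotation vector, rad) and "tvec" (3), from world to camera coordinates, as OpenCV has them; the wrist camera has in their place "T_tool_cam" (4x4, takes a point from camera to tool coordinates, whose origin is the TCP and whose axes are the tool frame's). Camera axes: x right, y down, z forward; pixel columns grow to the right and rows downward; lengths in m; the calibration is good to about 2 mm. A picture is of the moment at which its call begins: read the wrist's pose just before it. There is no depth.
- robot.sign_off(): hands the job in, once; it reports no verdict.
Trained networks look in a picture, given as the dict that the camera call returned (one of the last four; its "shot" number tells which), for a name from the list of things; names that differ only in an ending like _2 or _b are one class to them, and where a whole thing is asked for, a point or a joint stands for the part that bears it (a point fixed in the world has none). Each returns a list of dicts, best first, with "conf" (0 to 1); they miss things now and then, are a little off and sometimes report something else, mostly with a low value. They report only what shows in the picture. A call takes as long as a camera call.
- robot.trace(picture, name): "mask" (480x640 bool, what is visible of it) and "bbox" ([left, top, right, bottom] in pixels, round what is visible of it).
The state is a dict: "time_s": time; "joints": joint angles; "qvel": joint speeds; "joint_torque": joint torques, N m; "tool_pos": TCP position; "tcp_rot": TCP orientation; "contact_force": force on the tool from outside, world axes, zero at the start; "ft_torque": the same for the moment, N m; "finger_gap": opening from 0.0 (shut) to 1.0 (fully open).
Only numpy, scipy, OpenCV 4.12 (cv2) and the standard library are available. Lean on these libraries where they do the work, as an engineer would, in place of code of your own. Each camera call takes 0.05 s, during which the arm holds its last target.

## Task

Feed one base plate to the welder: pull the magazine's feed slide to its stop so that the lowest blank pokes out at the front, push the slide fully home again, and draw that blank out so that the stack drops down. Lay the blank on the rocker tray and let go, so that its own weight, not the gripper, tips the tray and it slides into the tote. Leave the other four blanks in the magazine and everything else on the bench where it is.

Things in the scene. Friction and masses are not known exactly. Their poses are not given: they have to be found in the camera images.
- magazine: Fixed gravity magazine on a grey foot (150 x 110, 6 thick, x from -65 to 85). Origin under the middle of the stack at bench level; local -x is its front (facing roughly to the robot's right), z up. Stack floor 101 x 56 at z = 60. Four dark angle posts at the corners up to z = 145: outer faces at x = +-50.5, y = +-26.5; inside 93 x 43.
- mouth (a point): middle of the front edge of the magazine's stack floor, z = 60; axes as the magazine's. The posts' end flanges begin 12 above it, so only the bottom blank (8 thick) passes out. In front of it is air down to the foot. As the posts above are tall, take the blank's end with the hand tilted some 35 to 45 degrees, fingers pointing down and towards the magazine.
- feed (a joint): feed slide of the magazine, m: 0 = home (rear), 0.045 = front stop; forward is the magazine's -x. Its 6 thick blade pushes the bottom blank 41 mm forward (the end then stands 35 mm proud of the posts). Not sprung: it stays where left, drags with about 1.5 N alone, 6 to 10 N in all while pushing the blank under the stack.
- feed_handle (a point): on the axis of the slide's upright round black handle, 10 below its top; 18 diameter, z = 70 to 120, beside the tower at the magazine's x = 35 (slide home), y = 84. An aluminium arm 14 wide (top at z = 72) runs from it to the rear. Axes as the magazine's.
- blank0: steel base plate blank 90 x 40 x 8 (about 0.23 kg), the lowest of the stack; origin at the centre of its underside, x along its length. This is the one to take. Lightly oiled: slides easily on the magazine's floor and on the tray.
- blank1: the same blank, number 2 of the stack from the bottom; stays in the magazine and drops one thickness
- blank2: the same blank, number 3 of the stack from the bottom; stays in the magazine and drops one thickness
- blank3: the same blank, number 4 of the stack from the bottom; stays in the magazine and drops one thickness
- blank4: the same blank, number 5 of the stack from the bottom; stays in the magazine and drops one thickness
- rocker_stand: Fixed grey base (300 x 100) of the rocker chute and tote. Origin under the pivot at bench level; local +x points down the chute, away from the loading end, roughly to the robot's left; z up. A 16 square post carries the pivot at z = 85; the base reaches x = -75.
- tray (a joint): tilt of the rocker tray, rad: 0 = level, waiting (a counterweight holds it there with about 0.017 N m), 0.6 = exit end down
- tray_floor (a point): point on the tray floor's upper side above the pivot, z = 90 when level; x towards the exit. The floor is a bare strip 30 wide from x = -56 (loading end) to 32 (a 40 wide blank overhangs it, so fingers can straddle it), then 54 wide between side walls 13 high from 32 to 80 (exit). A counterweight 26 wide hangs 26 below the strip at x = -56 to -26.
- tray_exit (a point): middle of the tray floor's exit end, 80 from the pivot; moves with the tray. A blank (90 long) laid level along the tray with its centre 20 to 30 mm past the pivot towards the exit tips the tray when let go and slides off here into the tote.
- tote_in (a point): centre of the tote's inner floor; the tote is fixed to the stand beyond the tray's exit, inside 137 x 84, side walls 34 high, near wall 14, far wall 50; x, y as the stand's
- tripod_a: welded rebar tripod, 85 high, legs reaching 52 from its axis; bystander; origin under its axis
- tripod_b: second welded rebar tripod, same size; bystander; origin under its axis
- tube_offcut: offcut of square steel tube 60 x 40 x 40, lying; bystander; origin at centre of underside
- clamp_magnet: flat grey square clamp magnet 60 x 60 x 20; bystander; origin at centre of underside
- chipping_hammer: hammer lying flat; bystander
- wire_brush: hand brush lying flat; bystander
- flat_bar: piece of flat bar 160 x 25 x 8, lying; bystander; origin at centre of underside

How it is judged:
By the outcome, as a careful person would: the job done as asked, in the order asked, and still so for the second after the job is handed in, with the robot touching nothing.
It also fails if it takes over 51 s, if anything falls off the work surface, if the arm or the gripper's body presses on something with over 40 N, if the wrist force passes 120 N, or if a joint passes its speed limit or range.

## Working session

There is one attempt and no reset: what is moved stays moved. The work goes in short steps, Python scripts to look and compute and a tool call to move; the robot and the scene stay as the last step left them, time stands still between calls to the robot, and variables do not carry over. Pictures are saved under pics/ and viewed, and the job is handed in when it is done.

Besides the shell and the picture viewer there is one more tool, called after "Call:" as a command line: name --argument value ..., lists and objects as JSON in quotes. arm_command: Moves the arm, as the interface text tells. Shift numbers are shares of 25 cm and turn numbers shares of 1.5 rad, none past 1 either way. Its arguments: {"type":"object","properties":{"rows":{"type":"array","items":{"type":"number","minimum":-1,"maximum":1}},"force":{"type":"number"}},"required":["rows"]}

```bash
ls; mkdir -p pics; python3 - <<'E'
from rig import robot
import cv2,pickle
s=robot.sense(); print(s)
for n in ("side","top","wrist"):
    f=robot.grab_frame(n); cv2.imwrite(f"pics/{n}0.png",f["pixels"][:,:,::-1]); pickle.dump(f,open(f"{n}0.pkl","wb"))
    print(n,{k:v for k,v in f.items() if k!="pixels"})
    for nm in ("magazine","rocker_stand","tray","feed_handle","blank0") if n!="wrist" else ():
        r=robot.trace(f,nm)
        print(nm,[(round(d["conf"],2),d["bbox"]) for d in r[:3]])
print(robot.sense()["time_s"])
E
```

```text
pics
{'time_s': 0.0, 'joints': array([ 1.16851115e+00,  4.94190162e-01,  1.34613106e+00, -3.70068544e-06,
        1.30248086e+00, -9.54920648e-02]), 'qvel': array([0.00084208, 0.00072991, 0.00039969, 0.00102002, 0.00056488,
       0.00051051]), 'joint_torque': array([-1.16375806e-03, -8.82174182e+01, -3.83856118e+01, -1.93280821e-04,
        1.02622522e-02, -1.57284796e-05]), 'tool_pos': array([0.18860613, 0.59549195, 0.23069593]), 'tcp_rot': array([ 3.10628890e-04,  8.06846215e-01,  5.90761221e-01, -5.18843290e-04]), 'contact_force': array([ 0.02396468,  0.12546328, -0.34302517]), 'ft_torque': array([ 0.01063874, -0.05531206, -0.01261035]), 'finger_gap': 0.9984442932250863}
side {'K': array([[570.24884634,   0.        , 311.55966636],
       [  0.        , 570.24884634, 235.26410723],
       [  0.        ,   0.        ,   1.        ]]), 'rvec': array([ 2.12473954, -0.06410616,  0.01336098]), 'tvec': array([-0.54208559,  0.12511693,  1.44241934]), 'shot': 1}
magazine [(0.72, [325.1, 243.8, 393.6, 329.3]), (0.38, [197.2, 358.2, 287.6, 406.6])]
rocker_stand [(0.94, [281.8, 187.2, 362.2
[... 852 characters left out ...]
le [(0.82, [328.1, 204.2, 362.5, 243.7]), (0.5, [450.5, 206.2, 481.3, 232.3]), (0.5, [179.8, 282.1, 230.4, 363.6])]
blank0 [(0.85, [362.8, 211.2, 395.0, 228.5])]
wrist {'K': array([[414.43769967,   0.        , 313.08577113],
       [  0.        , 414.43769967, 241.32333841],
       [  0.        ,   0.        ,   1.        ]]), 'T_tool_cam': array([[ 9.99999975e-01,  1.47867066e-05,  2.24364660e-04,
        -6.81565768e-04],
       [-8.51081735e-05,  9.48485707e-01,  3.16819911e-01,
        -8.11186796e-02],
       [-2.08121950e-04, -3.16819922e-01,  9.48485684e-01,
        -1.43123431e-01],
       [ 0.00000000e+00,  0.00000000e+00,  0.00000000e+00,
         1.00000000e+00]]), 'shot': 3}
0.65
```

View pics/side0.png

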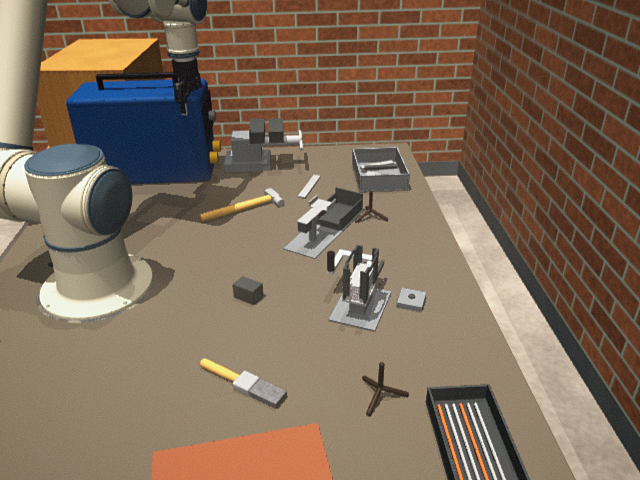

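View pics/top0.png

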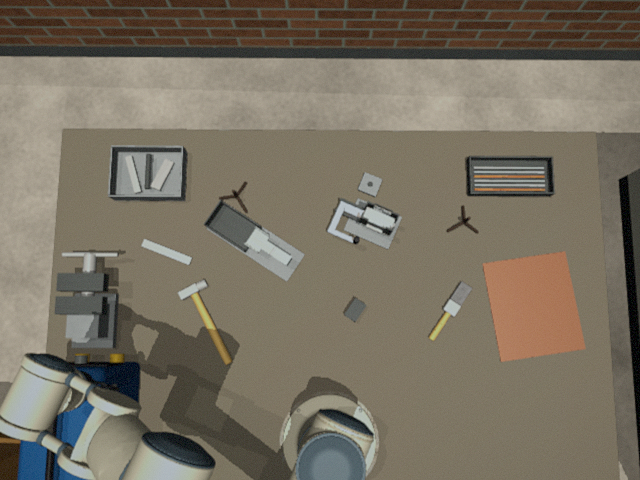

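View pics/wrist0.png

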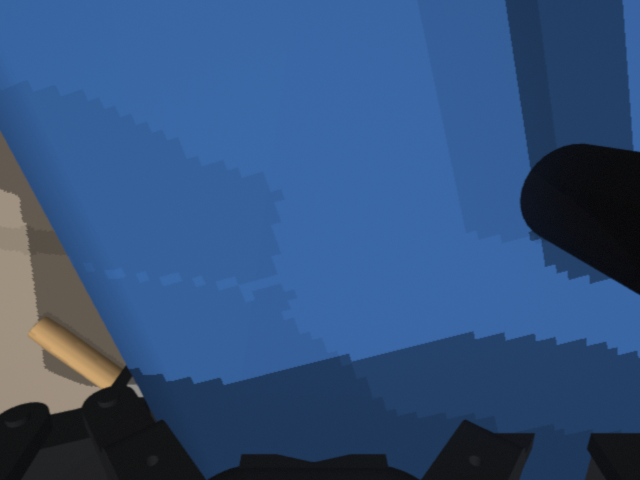

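```bash
python3 - <<'E'
import pickle,cv2
f=pickle.load(open("top0.pkl","rb"))["pixels"][:,:,::-1]
cv2.imwrite("pics/topA.png",cv2.resize(f[180:290,190:420],None,fx=3.4,fy=3.4,interpolation=2))
f=pickle.load(open("side0.pkl","rb"))["pixels"][:,:,::-1]
cv2.imwrite("pics/sideA.png",cv2.resize(f[160:350,260:420],None,fx=3.1,fy=3.1,interpolation=2))
E
```

```text
(no output)
```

View pics/topA.png

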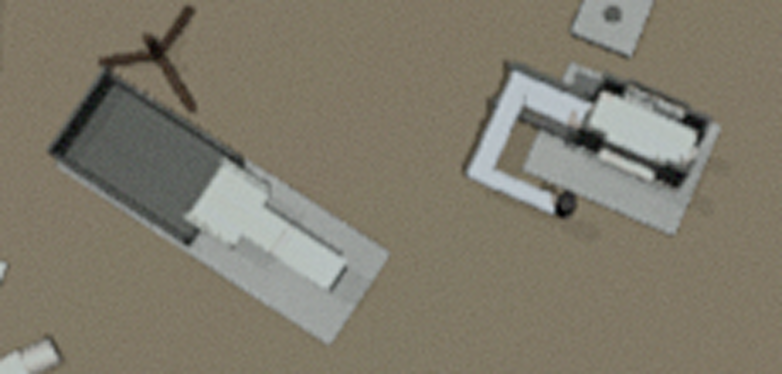

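View pics/sideA.png

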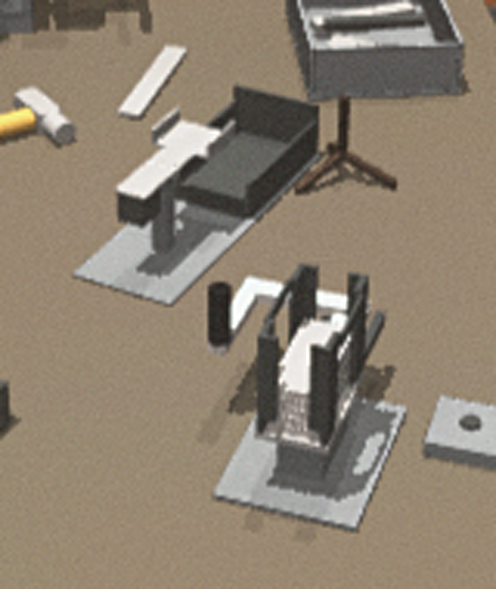

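The top and side pictures show the magazine's foot corners (zoomed top: 720,122 / 675,233 / 568,62 / 523,170) and the stand's loading-end corners (388,253 / 330,343). The slide handle is toward the robot, at 566,200. I'll fit poses from both cameras.

```bash
cat > h.py <<'E'
import numpy as np,cv2,pickle
from scipy.optimize import least_squares
from scipy.spatial.transform import Rotation as R
def proj(f,P):
    return cv2.projectPoints(np.asarray(P,float).reshape(-1,1,3),f["rvec"],f["tvec"],f["K"],None)[0][:,0]
def ray(f,px):
    Rm=cv2.Rodrigues(f["rvec"])[0]; c=-Rm.T@f["tvec"]
    d=Rm.T@np.linalg.solve(f["K"],[px[0],px[1],1]); return c,d/np.linalg.norm(d)
def atz(f,px,z):
    c,d=ray(f,px); return c+d*(z-c[2])/d[2]
def world(p,L):
    L=np.atleast_2d(L)/1000.; c,s=np.cos(p[2]),np.sin(p[2])
    return np.c_[p[0]+c*L[:,0]-s*L[:,1],p[1]+s*L[:,0]+c*L[:,1],L[:,2]]
def fit(obs,p0):
    def r(p):
        return np.concatenate([(proj(f,world(p,L))-np.array(px)).ravel() for f,L,px in obs])
    s=least_squares(r,p0,loss="soft_l1"); return s.x,r(s.x).reshape(-1,2)
E
python3 - <<'E'
from h import *
T=pickle.load(open("top0.pkl","rb"));S=pickle.load(open("side0.pkl","rb"))
t=lambda *a:np.array(a)/3.4+[190,180]
s=lambda *a:np.array(a)/3.1+[260,160]
obs=[(T,[[-65,-55,6],[-65,55,6],[85,-55,6],[85,55,6],[35,84,120]],t((720,122),(675,233),(568,62),(523,170),(566,200))),
 (S,[[-65,55,6],[-65,-55,6],[85,-55,6],[35,84,120]],s((215,495),(358,527),(405,405),(220,287)))]
p,r=fit(obs,[0.8,0,1.5]); print("mag",p,"\n",r.round(1))
obs=[(T,[[-75,-50,3],[-75,50,3],[-56,-15,90],[-56,15,90],[32,27,103]],t((388,253),(330,343),(345,262),(325,290),(185,243-22))),
 (S,[[-75,50,3],[-75,-50,3],[-56,15,90],[-56,-15,90]],s((75,272),(170,303),(118,190),(150,197)))]
q,r=fit(obs,[0.7,0.2,1.2]); print("stand",q,"\n",r.round(1))
pickle.dump((p,q),open("fit.pkl","wb"))
for nm,c,L in (("mouth",p,[-50.5,0,60]),("handle",p,[35,84,110]),("drop",q,[25,0,90]),("exit",q,[80,0,90])): print(nm,world(c,L))
# overlay
f=T["pixels"].copy()
for c,Ls in ((p,[[x,y,z] for x in(-50.5,50.5) for y in(-26.5,26.5) for z in (145,)]+[[35,84,120]]+[[x,y,6] for x in(-65,85) for y in(-55,55)]),(q,[[-75,-50,3],[-75,50,3],[225,-50,3],[225,50,3],[-56,-15,90],[-56,15,90],[32,-27,103],[32,27,103],[80,-27,103],[80,27,103]])):
    for u in proj(T,world(c,Ls)): cv2.circle(f,(int(u[0]*8),int(u[1]*8)),6,(255,0,0),-1,shift=3)
cv2.imwrite("pics/ovT.png",cv2.resize(f[180:290,190:420,::-1],None,fx=3.4,fy=3.4))
f=S["pixels"].copy()
for c,Ls in ((p,[[x,y,z] for x in(-50.5,50.5) for y in(-26.5,26.5) for z in (145,)]+[[35,84,120]]+[[x,y,6] for x in(-65,85) for y in(-55,55)]),(q,[[-75,-50,3],[-75,50,3],[225,-50,3],[225,50,3],[-56,-15,90],[-56,15,90],[32,-27,103],[32,27,103],[80,-27,103],[80,27,103]])):
    for u in proj(S,world(c,Ls)): cv2.circle(f,(int(u[0]*8),int(u[1]*8)),6,(255,0,0),-1,shift=3)
cv2.imwrite("pics/ovS.png",cv2.resize(f[160:350,260:420,::-1],None,fx=3.1,fy=3.1))
E
```

```text
mag [ 0.64937136 -0.14340822  1.17664593] 
 [[ 0.   0.4]
 [ 0.1  0.1]
 [-0.  -0.3]
 [-0.3 -0. ]
 [ 0.6  0. ]
 [-0.3 -0.3]
 [ 0.4 -0.4]
 [ 0.4  0.1]
 [-0.4  0.1]]
stand [0.55828713 0.1655564  0.95870432] 
 [[ 0.6 -0.3]
 [-1.4 -0.3]
 [ 0.1 -1. ]
 [-0.1 -0.9]
 [13.8  4.8]
 [-0.  -0.3]
 [ 0.2  0.1]
 [-0.4 -0.9]
 [-1.2 -0.3]]
mouth [[ 0.62997815 -0.19003604  0.06      ]]
handle [[ 0.58525305 -0.0788339   0.11      ]]
drop [[0.57265166 0.1860176  0.09      ]]
exit [[0.60425361 0.23103223 0.09      ]]
```

View pics/ovT.png

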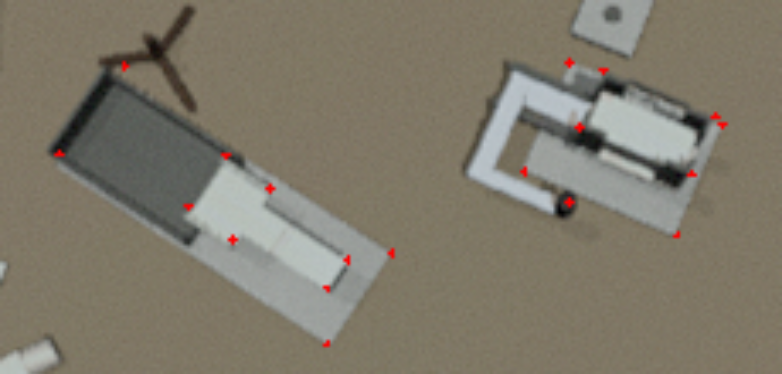

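View pics/ovS.png

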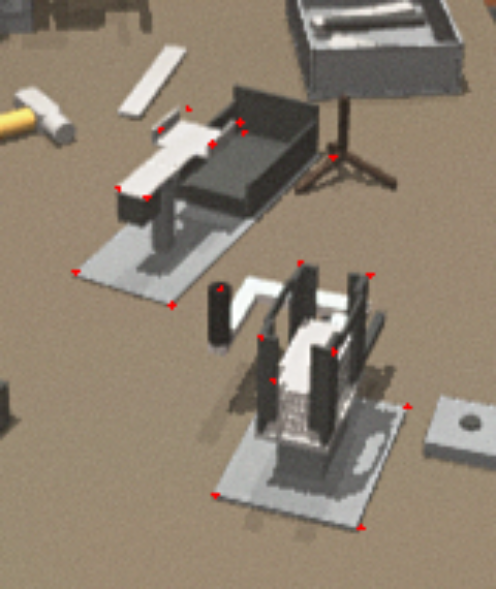

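Magazine fits to about 0.5 px. The stand's yaw was biased by one mislabelled corner, so I'll refine it with the wrist camera while passing over the tray.

Call:
arm_command --rows '[1, -0.098, 0.161, -0.007, 0, 0, 0, 1, -0.098, 0.161, -0.007, 0, 0, 0, 1, -0.098, 0.161, -0.007, 0, 0, 0, 1, -0.098, 0.161, -0.007, 0, 0, 0, 1, -0.098, 0.161, -0.007, 0, 0, 0, 1, -0.098, 0.161, -0.007, 0, 0, 0, 1, -0.098, 0.161, -0.007, 0, 0, 0, 1, -0.098, 0.161, -0.007, 0, 0, 0, 1, -0.098, 0.161, -0.007, 0, 0, 0, 1, -0.098, 0.161, -0.007, 0, 0, 0, 1, -0.098, 0.161, -0.007, 0, 0, 0, 1, -0.098, 0.161, -0.007, 0, 0, 0]' --force 40

```text
time_s: 2.15
tool_pos: [0.5613, 0.1684, 0.2525]
tcp_rot: [0.0, 0.807, 0.591, 0.0]
contact_force: [0.3, 0.9, -0.7]
finger_gap: 1.001
```

```bash
cat >> h.py <<'E'
def wcam(s,f):
    "give wrist frame rvec/tvec in world"
    Tt=np.eye(4); q=s["tcp_rot"]; Tt[:3,:3]=R.from_quat([q[1],q[2],q[3],q[0]]).as_matrix(); Tt[:3,3]=s["tool_pos"]
    W=np.linalg.inv(Tt@f["T_tool_cam"]); f["rvec"]=cv2.Rodrigues(W[:3,:3])[0][:,0]; f["tvec"]=W[:3,3].copy(); return f
E
python3 - <<'E'
from rig import robot
from h import *
s=robot.sense(); f=wcam(s,robot.grab_frame("wrist")); pickle.dump(f,open("w1.pkl","wb"))
print(s["time_s"],s["tool_pos"],s["tcp_rot"],s["qvel"].round(3),s["joints"].round(3))
p,q=pickle.load(open("fit.pkl","rb"))
g=f["pixels"].copy(); cv2.imwrite("pics/w1.png",g[:,:,::-1])
E
```

```text
2.15 [0.5613405  0.16837388 0.25246793] [4.37434353e-05 8.06856661e-01 5.90747249e-01 1.25041649e-04] [-0.578  0.195 -0.371  0.     0.175 -0.574] [ 0.19   0.419  1.416  0.     1.307 -1.074]
```

View pics/w1.png

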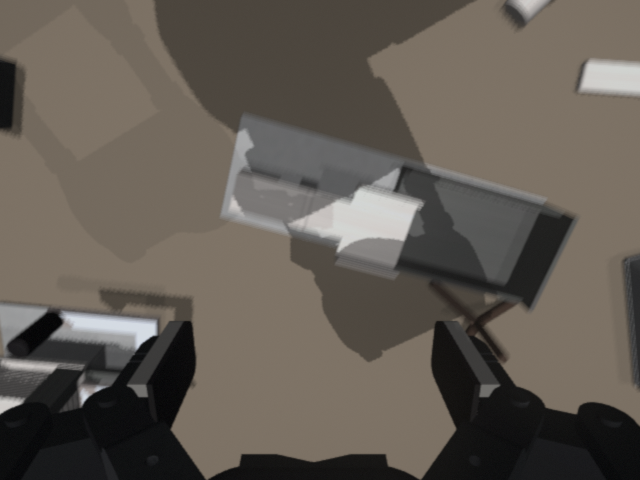

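Motion blur (doubled edges); the tray is at about (230-560, 115-300). Settle for two rows and retake.

Call:
arm_command --rows '[1, 0, 0, 0, 0, 0, 0, 1, 0, 0, 0, 0, 0, 0]'

```text
time_s: 2.45
tool_pos: [0.5598, 0.1702, 0.2522]
tcp_rot: [-0.0, 0.807, 0.591, -0.0]
contact_force: [-0.3, 0.5, 0.0]
finger_gap: 1.0
```

```bash
python3 - <<'E'
from rig import robot
from h import *
s=robot.sense(); f=wcam(s,robot.grab_frame("wrist")); pickle.dump(f,open("w1.pkl","wb"))
print(s["time_s"],s["tool_pos"],s["tcp_rot"],s["qvel"].round(3))
p,q=pickle.load(open("fit.pkl","rb"))
g=f["pixels"].copy(); cv2.imwrite("pics/w2.png",cv2.resize(g[90:330,200:600,::-1],None,fx=2,fy=2,interpolation=2))
g=f["pixels"].copy()
for u in proj(f,world(q,[[-75,-50,3],[-75,50,3],[-56,-15,90],[-56,15,90],[32,-27,90],[32,27,90],[80,-27,90],[80,27,90]])): cv2.circle(g,(int(u[0]*8),int(u[1]*8)),20,(255,0,0),-1,shift=3)
cv2.imwrite("pics/w2o.png",cv2.resize(g[90:330,200:600,::-1],None,fx=2,fy=2,interpolation=2))
E
```

```text
2.45 [0.55977622 0.17024343 0.25222742] [-2.14251255e-04  8.06723760e-01  5.90928684e-01 -1.41433790e-04] [ 0.012 -0.004  0.003 -0.    -0.    -0.001]
```

View pics/w2.png

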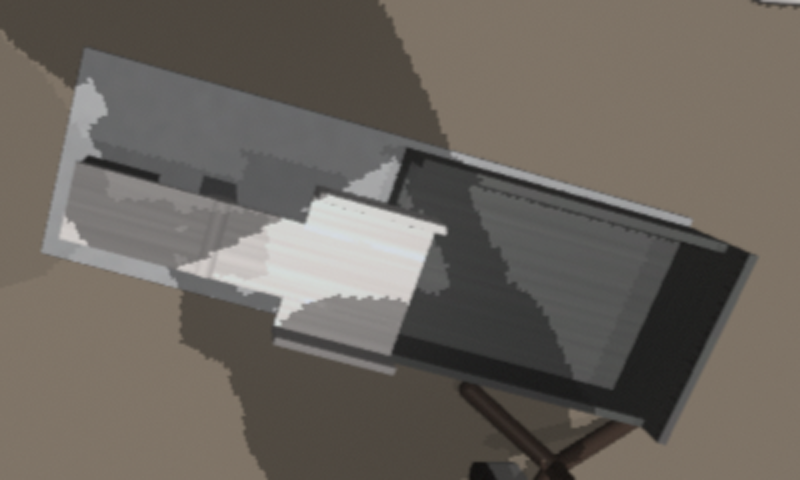

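View pics/w2o.png

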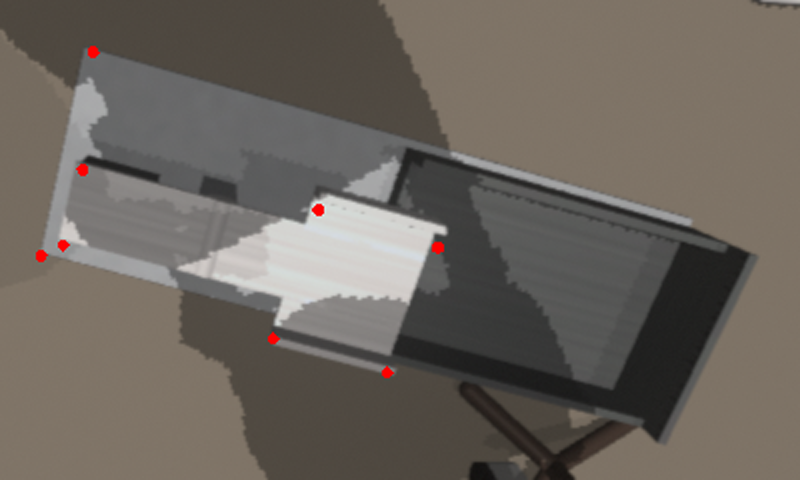

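```bash
python3 - <<'E'
from h import *
T=pickle.load(open("top0.pkl","rb"));S=pickle.load(open("side0.pkl","rb"));W=pickle.load(open("w1.pkl","rb"))
t=lambda *a:np.array(a)/3.4+[190,180]
s=lambda *a:np.array(a)/3.1+[260,160]
w=lambda *a:np.array(a)/2+[200,90]
o1=[(W,[[-75,50,3],[-75,-50,3],[-56,15,90],[-56,-15,90],[80,27,90],[80,-27,90],[32,-27,90]],w((85,47),(42,252),(79,162),(61,240),(436,236),(391,353),(275,327)))]
o2=[(T,[[-75,-50,3],[-75,50,3],[-56,-15,90],[-56,15,90],[80,27,90],[80,-27,90]],t((388,253),(330,343),(345,262),(325,290),(187,216),(222,160))),
 (S,[[-75,50,3],[-75,-50,3],[-56,15,90],[-56,-15,90]],s((75,272),(170,303),(118,190),(150,197)))]
for o in (o1,o2,o1+o2):
    q,r=fit(o,[0.55,0.16,0.96]); print(q.round(4),r.round(1).tolist())
p,_=pickle.load(open("fit.pkl","rb")); pickle.dump((p,q),open("fit.pkl","wb"))
E
```

```text
[0.5545 0.1665 0.9915] [[0.6, -0.1], [-0.2, 0.4], [-0.4, 0.4], [0.0, -0.4], [0.8, -3.2], [-0.3, 2.2], [-0.2, -0.1]]
[0.5558 0.166  0.9955] [[0.5, -0.6], [-0.6, 0.1], [0.1, -0.8], [0.3, -0.5], [-0.0, -0.6], [0.0, 0.7], [-0.4, 0.2], [0.5, -0.0], [-0.8, -0.7], [-1.4, -0.2]]
[0.5547 0.1664 0.992 ] [[0.6, 0.1], [-0.2, 0.6], [-0.5, 0.7], [0.0, -0.1], [0.8, -3.1], [-0.3, 2.3], [-0.2, 0.0], [0.3, -0.2], [-0.8, 0.5], [-0.0, -0.4], [0.1, -0.1], [-0.2, -0.3], [-0.0, 1.0], [-0.9, 0.1], [-0.0, -0.1], [-1.3, -0.8], [-1.9, -0.3]]
```

Call:
arm_command --rows '[1, 0, 0, 0, 0, 0, 0.058, 1, -0.147, 0.0794, 0.0347, 0, 0, 0, 1, -0.147, 0.0794, 0.0347, 0, 0, 0, 1, -0.147, 0.0794, 0.0347, 0, 0, 0, 1, -0.147, 0.0794, 0.0347, 0, 0, 0, 1, -0.147, 0.0794, 0.0347, 0, 0, 0, 1, -0.147, 0.0794, 0.0347, 0, 0, 0, 1, 0, 0, 0, 0, 0, 0, 1, 0, 0, 0, 0, 0, 0]'

```text
time_s: 3.62
tool_pos: [0.5856, -0.0786, 0.2004]
tcp_rot: [-0.0, 0.832, 0.555, 0.0]
contact_force: [0.6, 0.3, 0.4]
finger_gap: 0.996
```

```bash
python3 - <<'E'
from rig import robot
from h import *
s=robot.sense(); f=wcam(s,robot.grab_frame("wrist")); pickle.dump(f,open("w3.pkl","wb"))
print(s["time_s"],s["tool_pos"],s["tcp_rot"],s["qvel"].round(3),s["joints"].round(3))
p,q=pickle.load(open("fit.pkl","rb"))
g=f["pixels"].copy(); cv2.imwrite("pics/w3.png",g[:,:,::-1])
for u in proj(f,world(p,[[x,y,145] for x in(-50.5,50.5) for y in(-26.5,26.5)]+[[35,84,120]])): cv2.circle(g,(int(u[0]*8),int(u[1]*8)),24,(255,0,0),-1,shift=3)
cv2.imwrite("pics/w3o.png",g[:,:,::-1])
E
```

```text
3.625 [ 0.58559272 -0.07863095  0.20035587] [-1.76267810e-04  8.31618385e-01  5.55347485e-01  3.40399365e-05] [ 0.015 -0.006 -0.002  0.     0.001 -0.   ] [-0.235  0.477  1.471  0.     1.194 -1.412]
```

View pics/w3o.png

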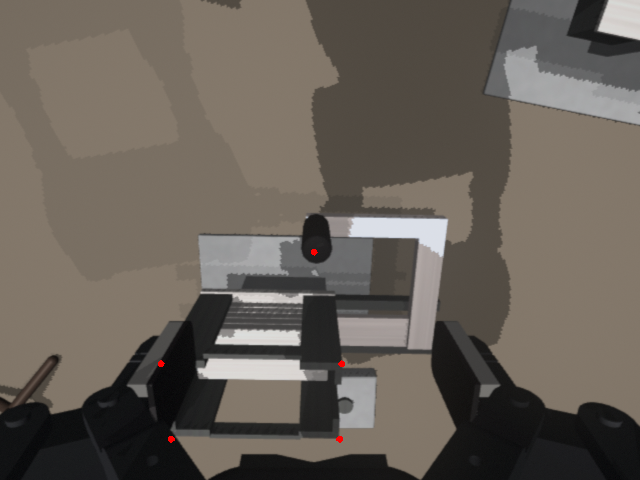

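The handle's top is at (317,248), about 1.5 mm from the prediction. I'll descend and grip it.

Call:
arm_command --rows '[1, 0, 0, 0.12, 0, 0, 0, 1, 0, 0, 0.12, 0, 0, 0, 1, 0, 0, 0.12, 0, 0, 0, 1, 0, 0, 0.112, 0, 0, 0, -1, 0, 0, 0, 0, 0, 0, -1, 0, 0, 0, 0, 0, 0, -1, 0, 0, 0, 0, 0, 0, -1, 0, 0, 0, 0, 0, 0, -1, 0, 0, 0, 0, 0, 0, -1, 0, 0, 0, 0, 0, 0]' --force 40

```text
time_s: 4.92
tool_pos: [0.5864, -0.0796, 0.0834]
tcp_rot: [0.001, 0.832, 0.555, 0.001]
contact_force: [-1.1, 2.0, 9.1]
finger_gap: 0.198
```

```bash
python3 - <<'E'
from rig import robot
from h import *
s=robot.sense(); print(s["time_s"],s["tool_pos"],s["finger_gap"],s["contact_force"].round(2),s["ft_torque"].round(2))
p,q=pickle.load(open("fit.pkl","rb"))
d=s["tool_pos"][:2]-p[:2]; c,sn=np.cos(p[2]),np.sin(p[2]); print("mag local",c*d[0]+sn*d[1],-sn*d[0]+c*d[1])
E
```

```text
4.925 [ 0.58637847 -0.07962799  0.08335173] 0.19805759265363687 [-1.1   2.    9.11] [0.28 0.15 0.  ]
mag local 0.03469899235086839 0.08265592862131188
```

Gripped (gap 0.198, about 17 mm). Pull the slide forward 40 mm and check the force.

Call:
arm_command --rows '[-1, -0.03, 0, 0, 0, 0, 0, -1, -0.03, 0, 0, 0, 0, 0, -1, -0.03, 0, 0, 0, 0, 0, -1, -0.03, 0, 0, 0, 0, 0, -1, -0.03, 0, 0, 0, 0, 0, -1, -0.014, 0, 0, 0, 0, 0, -1, 0, 0, 0, 0, 0, 0]'

```text
time_s: 5.8
tool_pos: [0.57, -0.1171, 0.0833]
tcp_rot: [-0.0, 0.832, 0.555, 0.0]
contact_force: [-4.5, 5.3, 13.0]
finger_gap: 0.201
```

```bash
cat > st.py <<'E'
from rig import robot
from h import *
s=robot.sense(); print(s["time_s"],s["tool_pos"].round(4),s["finger_gap"],s["contact_force"].round(2),s["qvel"].round(3),s["joints"].round(3))
p,q=pickle.load(open("fit.pkl","rb"))
c,sn=np.cos(p[2]),np.sin(p[2]); M=np.array([[c,sn,0],[-sn,c,0],[0,0,1]])
d=s["tool_pos"]-[p[0],p[1],0]; print("mag local mm",1000*M@d,"force local",M@s["contact_force"])
E
python3 st.py
```

```text
5.8 [ 0.57   -0.1171  0.0833] 0.2014397353674864 [-4.49  5.25 12.99] [ 0.003  0.004 -0.001 -0.004  0.002  0.004] [-3.060e-01  6.130e-01  1.606e+00  1.000e-03  9.220e-01 -1.483e+00]
mag local mm [-6.20214217 83.41505501 83.32013138] force local [ 3.12506819  6.16667425 12.99327744]
```

Moved 40.9 mm so far. Creep on to the stop.

Call:
arm_command --rows '[-1, -0.008, 0, -0.004, 0, 0, 0, -1, -0.008, 0, 0, 0, 0, 0, -1, -0.004, 0, 0, 0, 0, 0, -1, 0, 0, 0, 0, 0, 0]'

```text
time_s: 6.3
tool_pos: [0.5691, -0.1189, 0.0835]
tcp_rot: [-0.001, 0.832, 0.555, 0.002]
contact_force: [11.8, 32.6, -4.7]
finger_gap: 0.194
```

```bash
python3 st.py
```

```text
6.3 [ 0.5691 -0.1189  0.0835] 0.19378079359493855 [11.78 32.65 -4.69] [ 0.001 -0.001  0.    -0.004  0.001  0.001] [-0.311  0.612  1.607  0.006  0.922 -1.491]
mag local mm [-8.22202324 83.48235095 83.50083292] force local [34.67057093  1.65784486 -4.69140381]
```

Force jumped to 35 N on the last 2 mm, which looks like the stop. I'll check with pictures.

```bash
python3 - <<'E'
from rig import robot
from h import *
p,q=pickle.load(open("fit.pkl","rb"))
for n,(a,b,c,d),k in (("top",(190,270,320,430),6),("side",(240,340,310,420),5.5)):
    f=robot.grab_frame(n); pickle.dump(f,open(n+"4.pkl","wb")); g=f["pixels"].copy()
    for u in proj(f,world(p,[[-86,-20,68],[-86,20,68]])): cv2.circle(g,(int(u[0]*8),int(u[1]*8)),5,(255,0,0),-1,shift=3)
    cv2.imwrite(f"pics/{n}4.png",cv2.resize(g[a:b,c:d,::-1],None,fx=k,fy=k,interpolation=2))
E
```

```text
(no output)
```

View pics/top4.png

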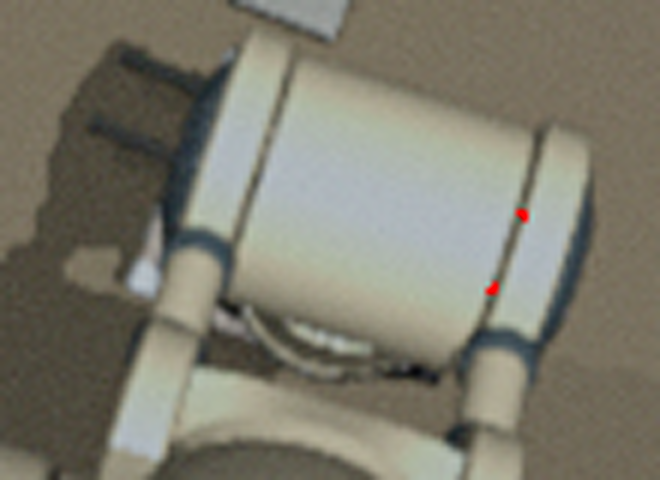

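View pics/side4.png

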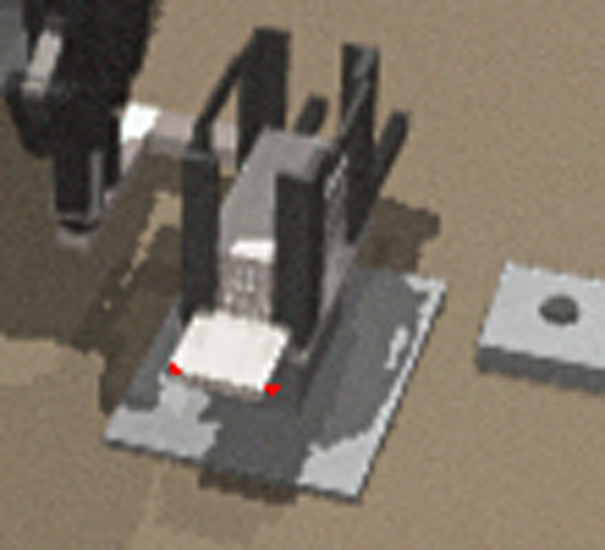

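The blank's end is on the predicted full-stroke marks, so the slide is at its stop. Now push it home.

Call:
arm_command --rows '[-1, 0.03, 0, 0, 0, 0, 0, -1, 0.03, 0, 0, 0, 0, 0, -1, 0.03, 0, 0, 0, 0, 0, -1, 0.03, 0, 0, 0, 0, 0, -1, 0.03, 0, 0, 0, 0, 0, -1, 0.02, 0, 0, 0, 0, 0, -1, 0.014, 0, 0, 0, 0, 0, -1, 0, 0, 0, 0, 0, 0]'

```text
time_s: 7.4
tool_pos: [0.5864, -0.0795, 0.0834]
tcp_rot: [0.0, 0.832, 0.555, 0.0]
contact_force: [3.3, 0.2, 3.2]
finger_gap: 0.197
```

```bash
python3 st.py
```

```text
7.4 [ 0.5864 -0.0795  0.0834] 0.1972708255287414 [3.34 0.18 3.19] [-0.005 -0.001  0.003 -0.001 -0.001 -0.005] [-0.236  0.623  1.581  0.     0.936 -1.413]
mag local mm [34.84699435 82.70509247 83.43187786] force local [ 1.44935775 -3.00974595  3.18815017]
```

Call:
arm_command --rows '[-1, 0.008, 0, 0, 0, 0, 0, -1, 0.008, 0, 0, 0, 0, 0, -1, 0, 0, 0, 0, 0, 0]'

```text
time_s: 7.78
tool_pos: [0.5873, -0.0773, 0.0834]
tcp_rot: [0.001, 0.832, 0.555, -0.001]
contact_force: [0.6, -13.7, 4.3]
finger_gap: 0.197
```

```bash
python3 st.py
```

```text
7.775 [ 0.5873 -0.0773  0.0834] 0.19713190631182034 [  0.6  -13.66   4.34] [-0.001  0.003  0.001  0.004 -0.001 -0.001] [-0.231  0.624  1.579 -0.002  0.938 -1.406]
mag local mm [37.2460802  82.69229278 83.39524969] force local [-12.38213954  -5.79543948   4.34402101]
```

Call:
arm_command --rows '[-1, 0.006, 0, 0, 0, 0, 0, -1, 0, 0, 0, 0, 0, 0]'

```text
time_s: 8.02
tool_pos: [0.5874, -0.0771, 0.0834]
tcp_rot: [0.001, 0.832, 0.555, -0.001]
contact_force: [-4.9, -27.7, 5.1]
finger_gap: 0.199
```

```bash
python3 st.py
```

```text
8.025 [ 0.5874 -0.0771  0.0834] 0.19868901000662595 [ -4.89 -27.66   5.14] [-0.001  0.    -0.001  0.003 -0.001 -0.001] [-0.229  0.624  1.578 -0.004  0.939 -1.404]
mag local mm [37.39535902 82.71046472 83.37315229] force local [-27.41551039  -6.11057718   5.14232996]
```

Home stop confirmed: 27 N, travel 45.6 mm. Release, lift, and move around to the front.

Call:
arm_command --rows '[-1, -0.012, 0, 0, 0, 0, 0, 1, 0, 0, 0, 0, 0, 0, 1, 0, 0, 0, 0, 0, 0, 1, 0, 0, 0, 0, 0, 0, 1, 0, 0, 0, 0, 0, 0, 1, 0, 0, -0.12, 0, 0, 0, 1, 0, 0, -0.12, 0, 0, 0, 1, 0, 0, -0.12, 0, 0, 0, 1, 0, 0, -0.12, 0, 0, 0]'

```text
time_s: 9.15
tool_pos: [0.5866, -0.0772, 0.2042]
tcp_rot: [-0.0, 0.832, 0.555, -0.0]
contact_force: [0.2, 0.0, -0.0]
finger_gap: 0.999
```

Call:
arm_command --rows '[1, -0.185, 0.083, 0.013, 0, 0, 0, 1, -0.185, 0.083, 0.013, 0, 0, 0, 1, -0.185, 0.083, 0.013, 0, 0, 0, 1, -0.185, 0.083, 0.013, 0, 0, 0, 1, 0, 0, 0, 0, 0, 0.1164, 1, 0, 0, 0, 0, 0, 0.1164, 1, 0, 0, 0, 0, 0, 0.1164, 1, 0, 0, 0, 0, 0, 0.1164, 1, 0, 0, 0, 0, 0, 0.1164, 1, 0, 0, 0, 0, 0, 0.1164, 1, 0, 0, 0, 0, 0, 0.1164, 1, 0, 0, 0, 0, 0, 0.1164]'

```text
time_s: 10.65
tool_pos: [0.5923, -0.2799, 0.1901]
tcp_rot: [-0.0, 0.994, -0.112, -0.0]
contact_force: [0.4, -0.6, -0.6]
finger_gap: 1.001
```

Call:
arm_command --rows '[1, 0, 0, 0, 0, 0, 0.1164, 1, 0, 0, 0, 0.1164, 0, 0, 1, 0, 0, 0, 0.1164, 0, 0, 1, 0, 0, 0, 0.1164, 0, 0, 1, 0, 0, 0, 0.1164, 0, 0, 1, 0, 0, 0, 0, 0, 0, 1, 0, 0, 0, 0, 0, 0]'

```text
time_s: 11.52
tool_pos: [0.5925, -0.2799, 0.1902]
tcp_rot: [-0.334, 0.922, -0.184, 0.067]
contact_force: [0.5, 0.1, 0.3]
finger_gap: 1.003
```

```bash
cat >> st.py <<'E'
Q=s["tcp_rot"]; Rt=R.from_quat([Q[1],Q[2],Q[3],Q[0]]).as_matrix(); print("tool axes in mag (cols)\n",(M@Rt).round(3))
E
python3 st.py; python3 - <<'E'
from rig import robot
from h import *
s=robot.sense(); f=wcam(s,robot.grab_frame("wrist")); pickle.dump(f,open("w5.pkl","wb"))
p,q=pickle.load(open("fit.pkl","rb"))
g=f["pixels"].copy(); cv2.imwrite("pics/w5.png",g[:,:,::-1])
for u in proj(f,world(p,[[x,y,145] for x in(-50.5,) for y in(-26.5,26.5)]+[[-86,-20,68],[-86,20,68]]+[[35,84,120]])): cv2.circle(g,(int(u[0]*8),int(u[1]*8)),24,(255,0,0),-1,shift=3)
cv2.imwrite("pics/w5o.png",g[:,:,::-1])
E
```

```text
11.525 [ 0.5925 -0.2799  0.1902] 1.0031807832820263 [0.51 0.15 0.31] [ 0.02  -0.02  -0.001  0.003  0.003 -0.004] [-0.839  0.713  1.265  0.618  1.52  -0.591]
mag local mm [-1.47849603e+02  6.26401234e-02  1.90227639e+02] force local [ 0.3339881  -0.41256482  0.31240992]
tool axes in mag (cols)
 [[-0.    -0.768  0.641]
 [-1.     0.     0.   ]
 [-0.    -0.641 -0.768]]
```

View pics/w5o.png

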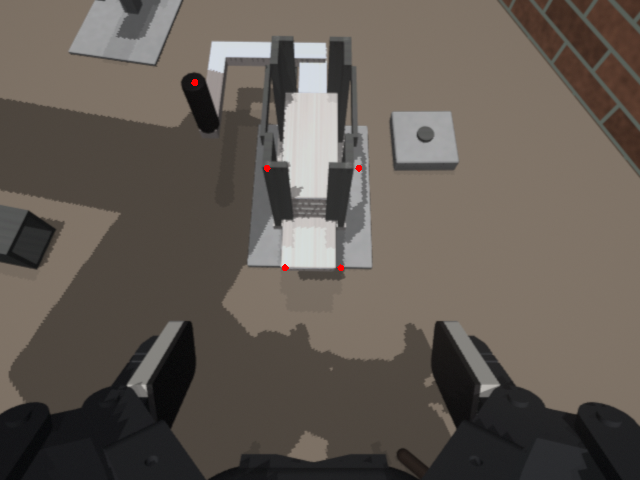

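The tilt is as planned. The blank shows at columns 282–337, about 3 px left of prediction, so I'll shift 2.3 mm sideways. Approach.

Call:
arm_command --rows '[1, -0.003, 0.0345, 0.11, 0, 0, 0, 1, -0.003, 0.0345, 0.11, 0, 0, 0, 1, -0.003, 0.0345, 0.11, 0, 0, 0, 1, 0, 0, 0.1, 0, 0, 0, 1, 0, 0, 0.1, 0, 0, 0, 1, 0, 0, 0.07, 0, 0, 0, 1, 0, 0, 0.06, 0, 0, 0, 1, 0, 0, 0, 0, 0, 0, 1, 0, 0, 0, 0, 0, 0]'

```text
time_s: 12.7
tool_pos: [0.6237, -0.2, 0.0477]
tcp_rot: [-0.335, 0.922, -0.184, 0.067]
contact_force: [1.0, -0.2, 1.0]
finger_gap: 1.0
```

```bash
python3 st.py; python3 - <<'E'
from rig import robot
from h import *
f=robot.grab_frame("wrist"); cv2.imwrite("pics/w6.png",f["pixels"][:,:,::-1])
f=robot.grab_frame("side"); cv2.imwrite("pics/s6.png",cv2.resize(f["pixels"][230:340,300:420,::-1],None,fx=5,fy=5,interpolation=2))
E
```

```text
12.7 [ 0.6237 -0.2     0.0477] 1.0001771109065178 [ 1.02 -0.2   1.  ] [-0.006 -0.003 -0.002  0.001 -0.    -0.001] [-0.724  0.864  1.415  0.703  1.223 -0.702]
mag local mm [-62.11804064   1.9504056   47.72959502] force local [ 0.20197528 -1.01593839  1.00387618]
tool axes in mag (cols)
 [[-0.    -0.766  0.643]
 [-1.    -0.    -0.001]
 [ 0.001 -0.643 -0.766]]
```

View pics/w6.png

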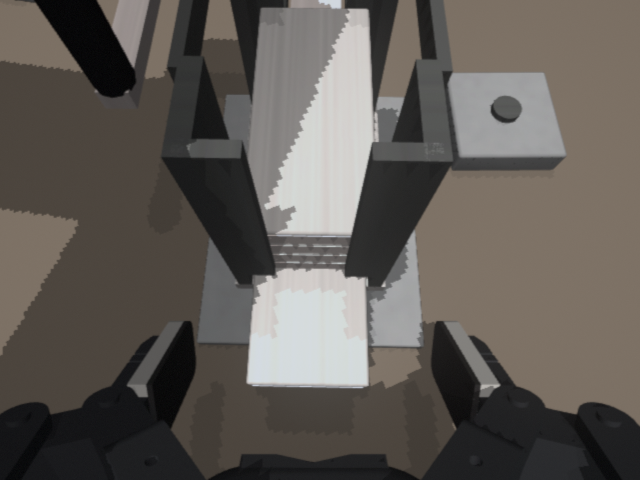

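View pics/s6.png

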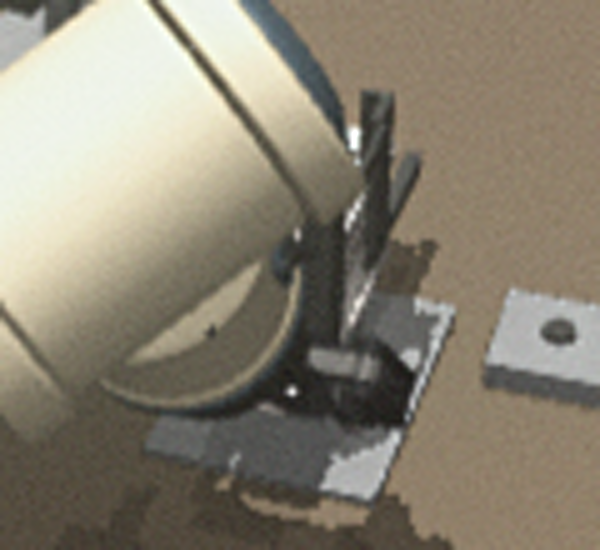

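The blank (248–369 wide, end at row 385) sits between the pads, 1.3 mm off centre. Nudge and grip.

Call:
arm_command --rows '[1, -0.005, 0, 0, 0, 0, 0, -1, 0, 0, 0, 0, 0, 0, -1, 0, 0, 0, 0, 0, 0, -1, 0, 0, 0, 0, 0, 0, -1, 0, 0, 0, 0, 0, 0, -1, 0, 0, 0, 0, 0, 0, -1, 0, 0, 0, 0, 0, 0]' --force 60

```text
time_s: 13.68
tool_pos: [0.6224, -0.1991, 0.0475]
tcp_rot: [-0.336, 0.921, -0.184, 0.067]
contact_force: [-1.7, -1.2, 5.6]
finger_gap: 0.456
```

```bash
python3 st.py; python3 - <<'E'
from rig import robot
from h import *
f=robot.grab_frame("wrist"); cv2.imwrite("pics/w7.png",f["pixels"][:,:,::-1])
E
```

```text
13.675 [ 0.6224 -0.1991  0.0475] 0.45625827158409754 [-1.75 -1.18  5.56] [ 0.     0.002  0.     0.002 -0.001  0.   ] [-0.725  0.863  1.419  0.704  1.222 -0.704]
mag local mm [-61.79144351   3.50575927  47.45907592] force local [-1.7603192   1.15797677  5.55970253]
tool axes in mag (cols)
 [[-0.    -0.766  0.643]
 [-1.     0.    -0.   ]
 [ 0.    -0.643 -0.766]]
```

View pics/w7.png

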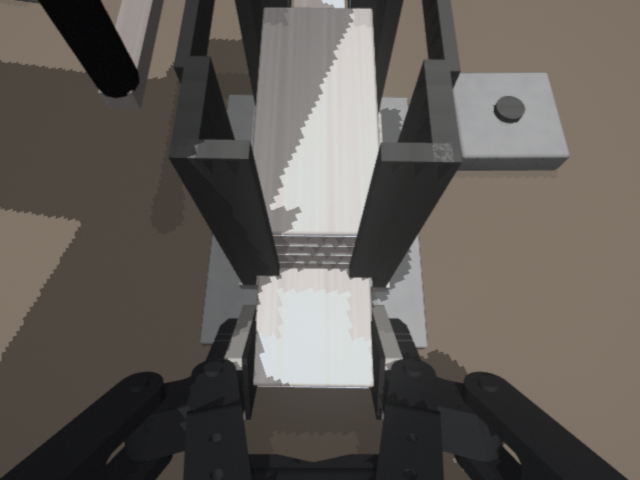

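Gripped with clearance to the posts. Draw it straight out 84 mm horizontally.

Call:
arm_command --rows '[-1, 0, 0.037, -0.031, 0, 0, 0, -1, 0, 0.037, -0.031, 0, 0, 0, -1, 0, 0.037, -0.031, 0, 0, 0, -1, 0, 0.037, -0.031, 0, 0, 0, -1, 0, 0.037, -0.031, 0, 0, 0, -1, 0, 0.037, -0.031, 0, 0, 0, -1, 0, 0.037, -0.031, 0, 0, 0, -1, 0, 0, 0, 0, 0, 0, -1, 0, 0, 0, 0, 0, 0]'

```text
time_s: 14.85
tool_pos: [0.5899, -0.2768, 0.0471]
tcp_rot: [-0.336, 0.921, -0.184, 0.067]
contact_force: [-1.2, 0.9, -1.5]
finger_gap: 0.452
```

```bash
python3 st.py; python3 - <<'E'
from rig import robot
from h import *
f=robot.grab_frame("wrist"); cv2.imwrite("pics/w8.png",f["pixels"][:,:,::-1])
f=robot.grab_frame("side"); cv2.imwrite("pics/s8.png",cv2.resize(f["pixels"][230:340,300:420,::-1],None,fx=5,fy=5,interpolation=2))
E
```

```text
14.85 [ 0.5899 -0.2768  0.0471] 0.45188470875054143 [-1.23  0.87 -1.49] [ 0.008 -0.001  0.003  0.003 -0.001 -0.   ] [-0.84   0.887  1.347  0.643  1.314 -0.745]
mag local mm [-146.00846528    3.70568512   47.09950887] force local [ 0.33131084  1.46900108 -1.4856076 ]
tool axes in mag (cols)
 [[-0.    -0.766  0.643]
 [-1.     0.    -0.   ]
 [-0.    -0.643 -0.766]]
```

View pics/w8.png

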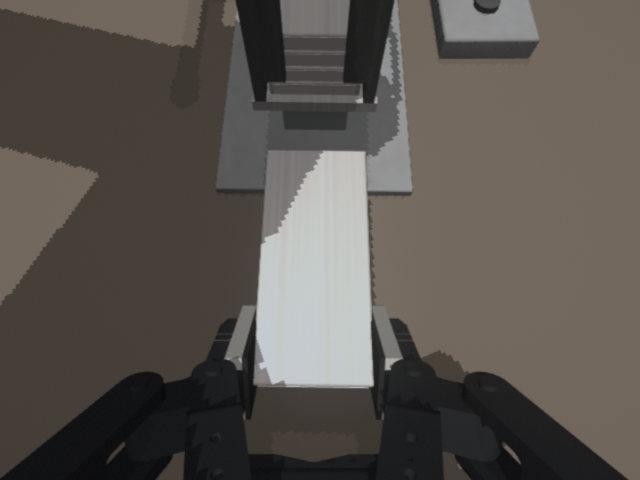

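View pics/s8.png

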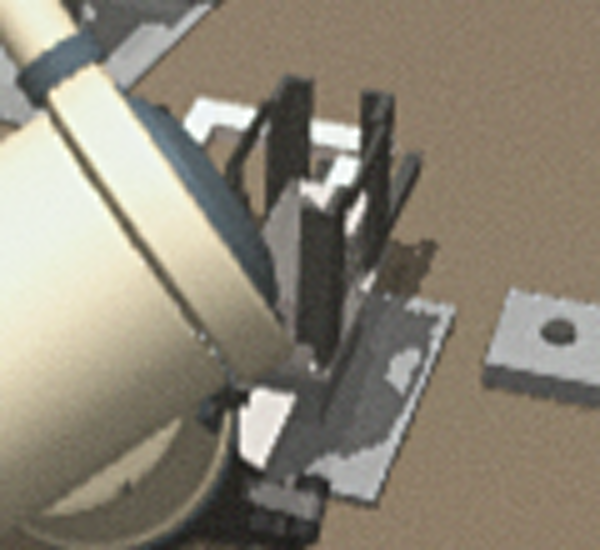

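Clean: the blank is held straight, with corners at about (254,386), (373,386), (266,151) and (366,151), and the stack has dropped. Fit its pose in the hand and plan the tray placement.

```bash
python3 - <<'E'
from rig import robot
from h import *
s=robot.sense(); f=wcam(s,robot.grab_frame("wrist"))
p,q=pickle.load(open("fit.pkl","rb"))
px=np.array([(254,385),(373,385),(266,151),(366,151)],float)
Rm=R.from_euler('z',p[2]).as_matrix()
def corners(v): # center underside in mag axes rel TCP mm (x,y,z), pitch, yaw
    L=np.array([[-45,20,8],[-45,-20,8],[45,20,8],[45,-20,8]],float)
    W=R.from_euler('zy',[v[4],v[3]]).apply(L)+v[:3]
    return s["tool_pos"]+(W@Rm.T)/1000
r=lambda v:(proj(f,corners(v))-px).ravel()
z=least_squares(r,[20,0,12,0,0]); print(z.x.round(3),r(z.x).round(1))
r2=lambda v:np.r_[r(np.r_[v,0,0])]
z=least_squares(r2,[20,0,12]); print(z.x.round(2),r2(z.x).round(1))
E
```

```text
[ 2.1599e+01 -1.0370e+00  8.8680e+00 -4.6000e-02 -9.0000e-03] [ 0.2 -0.5  0.2  0.8  0.6 -0.6 -1.1  0.2]
[21.24 -0.95 10.51] [-0.3 -0.3  2.8 -0.2 -0.6  0.3 -2.5  0.3]
```

Call:
arm_command --rows '[-1, 0, -0.1, -0.119, 0, 0, 0, -1, 0, -0.1, -0.119, 0, 0, 0, -1, 0, -0.1, -0.119, 0, 0, 0, -1, 0, -0.1, -0.119, 0, 0, 0, -1, 0, 0, 0, 0, 0.0397, 0.0473, -1, 0, 0, 0, 0, 0.0397, 0.0473, -1, 0, 0, 0, 0, 0, 0]'

```text
time_s: 15.88
tool_pos: [0.5894, -0.2762, 0.2029]
tcp_rot: [-0.328, 0.9, -0.268, 0.097]
contact_force: [-0.5, 1.0, -2.2]
finger_gap: 0.455
```

Call:
arm_command --rows '[-1, -0.0726, -0.0725, 0.0609, 0, 0, 0, -1, -0.1089, -0.1088, 0.0913, 0, 0, 0, -1, -0.1089, -0.1088, 0.0913, 0, 0, 0, -1, -0.1089, -0.1088, 0.0913, 0, 0, 0, -1, -0.1089, -0.1088, 0.0913, 0, 0, 0, -1, -0.1089, -0.1088, 0.0913, 0, 0, 0, -1, -0.1089, -0.1088, 0.0913, 0, 0, 0, -1, -0.1089, -0.1088, 0.0913, 0, 0, 0, -1, -0.1089, -0.1088, 0.0913, 0, 0, 0, -1, -0.1089, -0.1088, 0.0913, 0, 0, 0, -1, -0.0363, -0.0363, 0.0304, 0, 0, 0, -1, 0, 0, 0, 0, 0, 0]'

```text
time_s: 17.38
tool_pos: [0.5566, 0.1703, 0.2027]
tcp_rot: [-0.328, 0.901, -0.267, 0.097]
contact_force: [0.3, -0.8, -1.7]
finger_gap: 0.455
```

Call:
arm_command --rows '[-1, 0, 0, 0, 0, 0, 0]'

```text
time_s: 17.5
tool_pos: [0.5572, 0.1685, 0.2027]
tcp_rot: [-0.328, 0.9, -0.268, 0.098]
contact_force: [0.0, -0.3, -1.3]
finger_gap: 0.453
```

```bash
cat > st2.py <<'E'
from rig import robot
from h import *
s=robot.sense(); print(s["time_s"],s["tool_pos"].round(4),s["finger_gap"],s["contact_force"].round(2),s["qvel"].round(3),s["joints"].round(3))
p,q=pickle.load(open("fit.pkl","rb"))
c,sn=np.cos(q[2]),np.sin(q[2]); M=np.array([[c,sn,0],[-sn,c,0],[0,0,1]])
d=s["tool_pos"]-[q[0],q[1],0]; print("stand local mm",1000*M@d,"force local",M@s["contact_force"])
Q=s["tcp_rot"]; Rt=R.from_quat([Q[1],Q[2],Q[3],Q[0]]).as_matrix(); print("tool axes in stand (cols)\n",(M@Rt).round(3))
E
python3 st2.py; python3 - <<'E'
from rig import robot
from h import *
p,q=pickle.load(open("fit.pkl","rb"))
s=robot.sense(); f=wcam(s,robot.grab_frame("wrist"));pickle.dump(f,open("w9.pkl","wb")); g=f["pixels"].copy()
for u in proj(f,world(q,[[-75,-50,3],[-75,50,3],[-56,-15,90],[-56,15,90],[32,-27,103],[32,27,103],[80,-27,103],[80,27,103]])): cv2.circle(g,(int(u[0]*8),int(u[1]*8)),20,(255,0,0),-1,shift=3)
cv2.imwrite("pics/w9.png",g[:,:,::-1])
f=robot.grab_frame("side"); pickle.dump(f,open("s9.pkl","wb")); cv2.imwrite("pics/s9.png",cv2.resize(f["pixels"][130:270,230:390,::-1],None,fx=4.2,fy=4.2,interpolation=2))
E
```

```text
17.5 [0.5572 0.1685 0.2027] 0.45281192902805767 [ 0.04 -0.27 -1.32] [-0.012 -0.001  0.004  0.002 -0.003  0.003] [-0.163  0.399  1.915  0.988  0.781 -0.299]
stand local mm [  3.10285383  -0.98591991 202.67923832] force local [-0.20467713 -0.18149463 -1.32265316]
tool axes in stand (cols)
 [[-0.001 -0.766  0.643]
 [-1.     0.    -0.001]
 [ 0.001 -0.643 -0.766]]
```

View pics/w9.png

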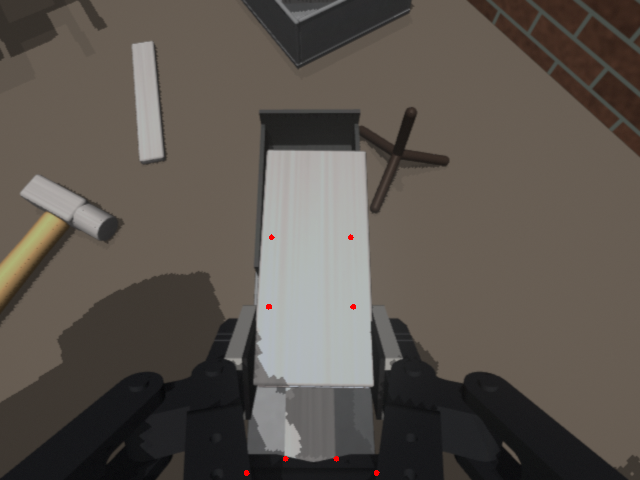

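View pics/s9.png

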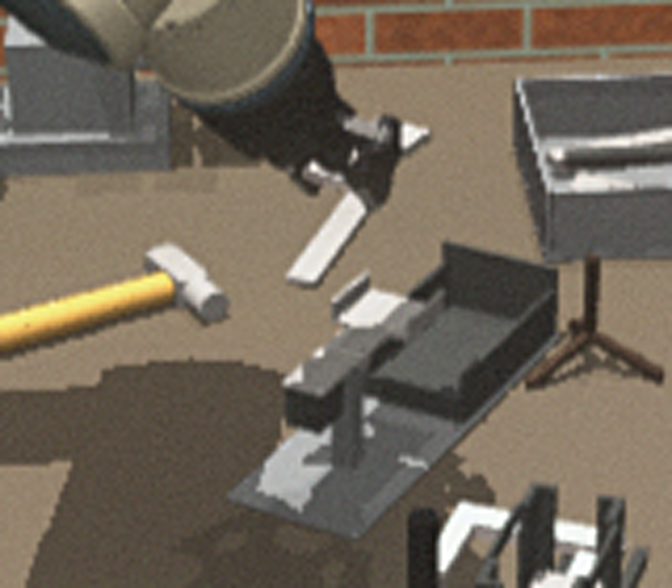

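Blank is well aligned with the tray. Descend to about 10 mm above the floor, shifted 2 mm sideways, then look.

Call:
arm_command --rows '[-1, -0.004, 0.08, 0.095, 0, 0, 0, -1, -0.004, 0.08, 0.095, 0, 0, 0, -1, 0, 0.08, 0.095, 0, 0, 0, -1, 0, 0.0507, 0.0604, 0, 0, 0, -1, 0, 0, 0, 0, 0, 0, -1, 0, 0, 0, 0, 0, 0]'

```text
time_s: 18.35
tool_pos: [0.5554, 0.1698, 0.0905]
tcp_rot: [-0.328, 0.9, -0.269, 0.098]
contact_force: [-0.0, -0.8, -2.4]
finger_gap: 0.453
```

```bash
python3 st2.py; cat > look.py <<'E'
import sys
from rig import robot
from h import *
n=sys.argv[1]
f=robot.grab_frame("wrist");cv2.imwrite(f"pics/w{n}.png",f["pixels"][:,:,::-1])
f=robot.grab_frame("side"); pickle.dump(f,open(f"s{n}.pkl","wb")); cv2.imwrite(f"pics/s{n}.png",cv2.resize(f["pixels"][165:265,270:380,::-1],None,fx=6,fy=6,interpolation=2))
E
python3 look.py 10
```

```text
18.35 [0.5554 0.1698 0.0905] 0.45348114823336094 [-0.01 -0.8  -2.4 ] [ 0.006 -0.013  0.002  0.003 -0.002 -0.006] [-0.161  0.625  2.009  1.333  0.649 -0.748]
stand local mm [ 3.18898989  1.24093161 90.46638275] force local [-0.67488031 -0.43499657 -2.39897818]
tool axes in stand (cols)
 [[-0.001 -0.766  0.643]
 [-1.     0.001 -0.001]
 [ 0.001 -0.643 -0.766]]
```

View pics/s10.png

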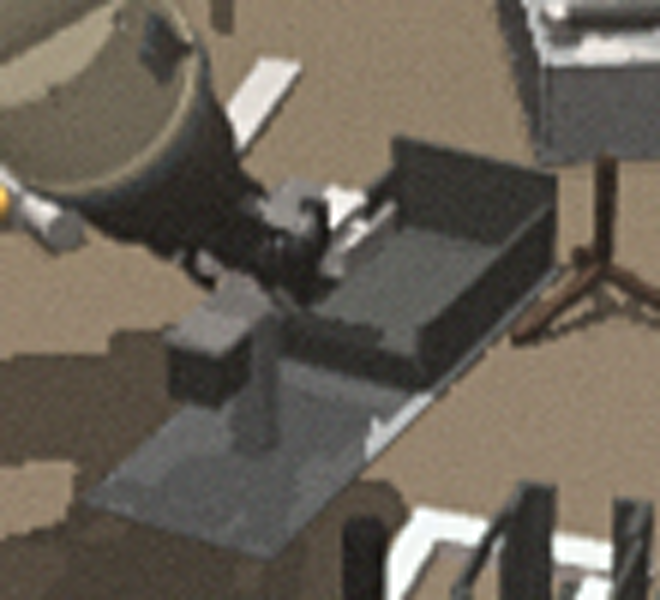

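View pics/w10.png

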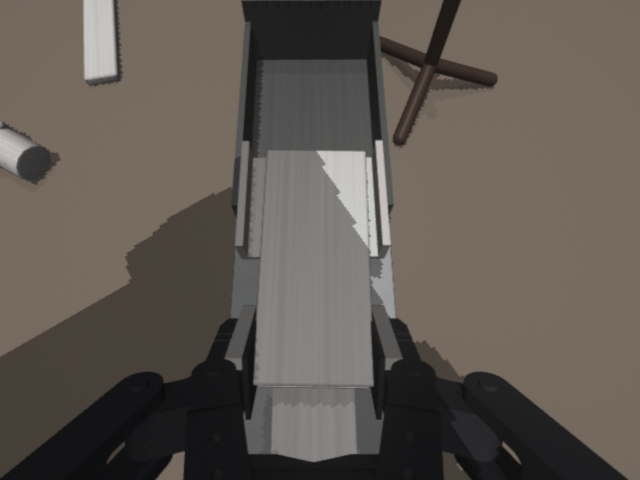

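Blank is centred between the tray walls (inner faces about 250 and 374, blank 266–366). Lower to about 1 mm above the floor.

Call:
arm_command --rows '[-1, -0.004, 0.013, 0.0153, 0, 0, 0, -1, 0, 0.009, 0.0107, 0, 0, 0, -1, 0, 0.005, 0.006, 0, 0, 0, -1, 0, 0, 0, 0, 0, 0, -1, 0, 0, 0, 0, 0, 0]'

```text
time_s: 19.08
tool_pos: [0.554, 0.1708, 0.0793]
tcp_rot: [-0.328, 0.9, -0.269, 0.098]
contact_force: [-0.2, -0.5, -2.0]
finger_gap: 0.458
```

```bash
python3 st2.py; python3 look.py 11
```

```text
19.075 [0.554  0.1708 0.0793] 0.45830129063223024 [-0.15 -0.47 -2.02] [-0.    -0.001 -0.     0.001  0.    -0.   ] [-0.159  0.649  2.017  1.374  0.642 -0.798]
stand local mm [ 3.27787258  2.91982557 79.34112003] force local [-0.47948254 -0.1297417  -2.01615572]
tool axes in stand (cols)
 [[-0.001 -0.766  0.643]
 [-1.     0.001 -0.   ]
 [-0.    -0.643 -0.766]]
```

View pics/w11.png

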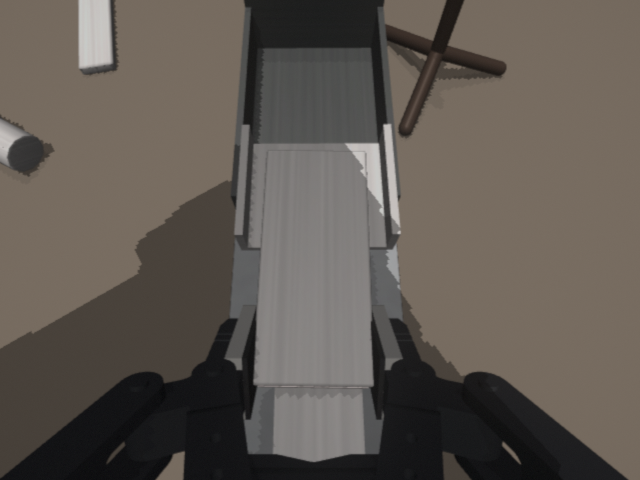

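View pics/s11.png

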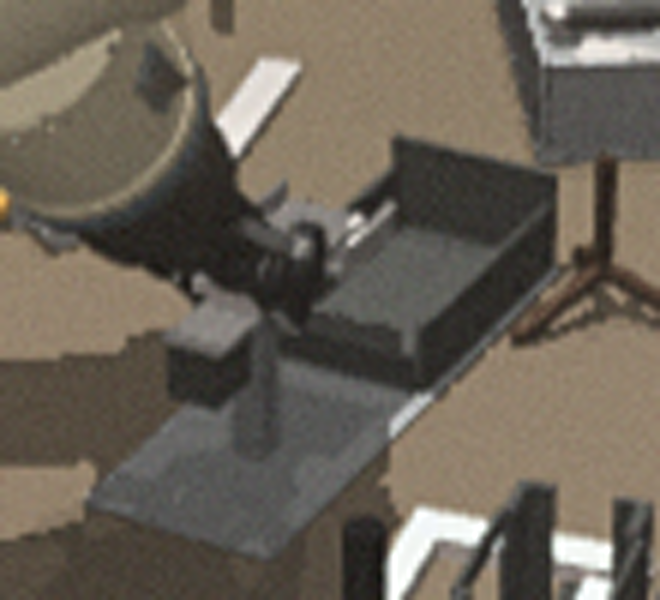

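Tray still level, blank's weight still in the hand, gap under 2 mm. Release.

Call:
arm_command --rows '[1, 0, 0, 0, 0, 0, 0, 1, 0, 0, 0, 0, 0, 0, 1, 0, 0, 0, 0, 0, 0, 1, 0, 0, 0, 0, 0, 0, 1, 0, 0, 0, 0, 0, 0, 1, 0, 0, 0, 0, 0, 0, 1, 0, 0, 0, 0, 0, 0, 1, 0, 0, 0, 0, 0, 0]'

```text
time_s: 20.18
tool_pos: [0.554, 0.1708, 0.0793]
tcp_rot: [-0.328, 0.9, -0.269, 0.098]
contact_force: [0.4, -1.1, -0.4]
finger_gap: 0.999
```

```bash
python3 st2.py; python3 look.py 12
```

```text
20.175 [0.554  0.1708 0.0793] 0.9993557427812877 [ 0.37 -1.09 -0.4 ] [ 0.     0.    -0.001  0.001 -0.001  0.001] [-0.159  0.65   2.017  1.374  0.642 -0.799]
stand local mm [ 3.28237132  2.93977017 79.32533994] force local [-0.70962935 -0.90110821 -0.39790709]
tool axes in stand (cols)
 [[-0.001 -0.766  0.643]
 [-1.     0.001 -0.   ]
 [-0.    -0.643 -0.766]]
```

View pics/w12.png

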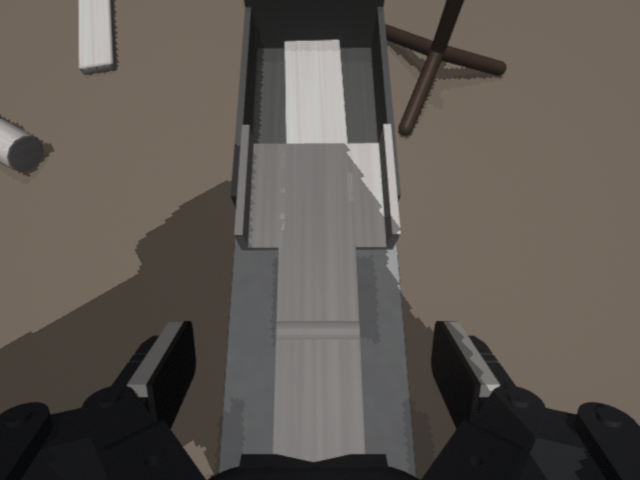

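View pics/s12.png

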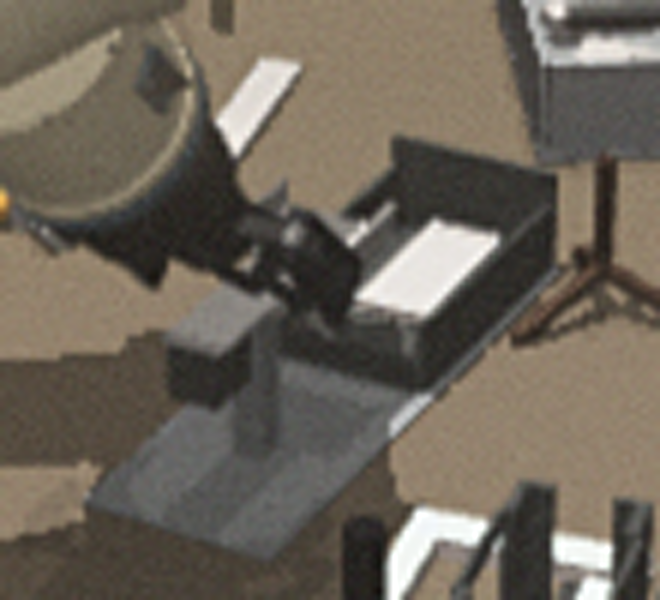

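The blank lies flat in the tote and the tray is level again. Retract and do the final check.

Call:
arm_command --rows '[1, 0, 0, -0.12, 0, 0, 0, 1, 0, 0, -0.12, 0, 0, 0, 1, 0, -0.06, -0.12, 0, 0, 0, 1, 0, -0.06, -0.12, 0, 0, 0, 1, 0, -0.06, -0.12, 0, 0, 0, 1, 0, 0, 0, 0, 0, 0, 1, 0, 0, 0, 0, 0, 0]'

```text
time_s: 21.15
tool_pos: [0.5199, 0.119, 0.2228]
tcp_rot: [-0.328, 0.9, -0.269, 0.098]
contact_force: [-0.1, 0.0, 0.3]
finger_gap: 1.001
```

```bash
python3 st2.py; python3 - <<'E'
from rig import robot
from h import *
f=robot.grab_frame("side"); cv2.imwrite("pics/s13.png",f["pixels"][:,:,::-1]); cv2.imwrite("pics/s13z.png",cv2.resize(f["pixels"][170:340,270:440,::-1],None,fx=3.5,fy=3.5,interpolation=2))
f=robot.grab_frame("top"); cv2.imwrite("pics/t13.png",f["pixels"][:,:,::-1])
E
```

```text
21.15 [0.5199 0.119  0.2228] 1.0007485788673063 [-0.08  0.04  0.26] [ 0.004  0.019  0.006  0.     0.002 -0.001] [-0.299  0.326  1.966  0.933  0.877 -0.352]
stand local mm [-58.74623193   3.13025874 222.81472221] force local [-0.01254761  0.08893032  0.25876885]
tool axes in stand (cols)
 [[-0.001 -0.766  0.643]
 [-1.     0.001 -0.001]
 [-0.    -0.643 -0.766]]
```

View pics/s13z.png

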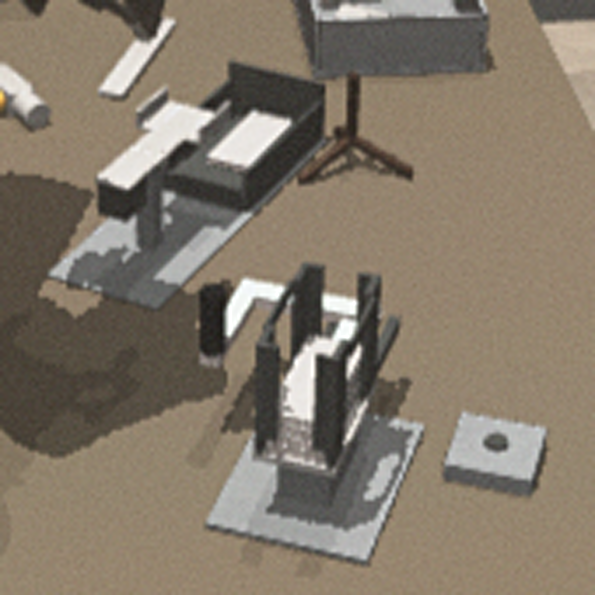

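View pics/t13.png

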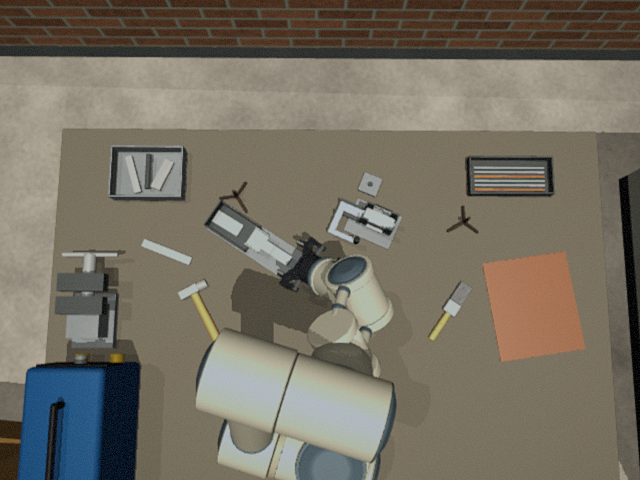

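Final view: the blank is in the tote, the tray is level, the slide is home and the four blanks are in the magazine. The bystanders in view are where they were; the tube offcut is hidden under the arm.

```bash
python3 -c "
from rig import robot
print(robot.sign_off())"
```

```text
the job is handed in; nothing more can be done
None
```

The job is done and was handed in at about 21 s of the 51 s allowed. I pulled the feed slide to its stop and pushed it fully home, drew the lowest blank out, and released it just above the level tray. After I let go, the blank ended up in the tote, having tipped the tray by its own weight.

**Slide:** the wrist felt a firm stop at both ends (about 35 N at the front, 27 N at home). Travel between them was about 45.6 mm, against the 45 mm given.

**Blank and tray:** the last pictures show the blank flat in the tote, the tray back to level, and the other four blanks dropped down in the magazine.

**Other things on the bench:** everything visible in the last pictures was where it started. The tube offcut was hidden under the arm in the top view, so I could not check it, but the wrist felt nothing unexpected.

**Disagreements:**
- The wrist camera and the fitted poses differed by 2–3 mm sideways, which I corrected on the way.
- My two estimates of the blank's height in the hand differed by about 2 mm, so it was let go 0–2 mm above the tray floor.

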